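Brush out the incubator's glass beaker gently

TASK

Take the bottle brush from its slanted steel rest and brush out the thin glass beaker that leans in the white sprung stand: two full strokes, each going down until the brush head lightly touches the bottom and then back up to the mouth. Be gentle: never load the glass with more than 12 N. Then lay the brush back in its rest, head down against the foot stop, and leave everything else on the bench where it is.

Things in the scene. Friction and masses are not known exactly. Their poses are not given: they have to be found in the camera images.
- brush: bottle brush, loose, 230 mm long, about 90 g, starting in the rest. Origin: centre of the flat end of its head; z runs from there to the handle end. Round white bristle head 32 mm across from z = 0 to 70 mm, steel stem 8 mm across, round grey collar 32 mm across at z = 130 to 140 mm, flat-sided white handle at z = 140 to 230 mm, 14 mm thick along y, 18 mm along x
- brush_grip (a point): where to take the brush: middle of the handle, at z = 175 mm of the brush, axes as the brush's; fingers close along y and point down the brush
- trough: slanted V-shaped steel trough of the brush rest, fixed, 145 mm long, open towards its +x (away from the robot and up), about 55 mm wide. Origin at the centre of the foot stop's face, 42 mm above the bench, where the end of the brush head rests; z runs up along the trough, 30 degrees from vertical, top end nearer the robot
- beaker: thin glass beaker, 72 mm across and 104 mm tall outside, 66 mm and 100 mm deep inside, mouth leaning 35 degrees towards the robot. Origin: centre of its underside; z: its axis, to the mouth. Sprung in the white stand: sinks along its axis, up to 22 mm, when its bottom is pressed (from about 1 N, then 1.5 N per mm). White sleeve round the foot: 86 mm across, up to z = 26 mm
- beaker_floor (a point): centre of the beaker's inner floor; axes as the beaker's
- beaker_mouth (a point): centre of the beaker's mouth, at the rim, 100 mm above the inner floor; axes as the beaker's
- dish_a: bystander, loose: square clear four-well culture dish, 69 mm wide, 17 mm tall; origin at the centre of its underside
- dish_b: bystander, loose: square clear four-well culture dish, 69 mm wide, 17 mm tall; origin at the centre of its underside
- bowl: bystander, loose: round steel bowl, 100 mm across, 40 mm tall; origin at the centre of its underside
- flask: bystander, loose: amber bottle, 60 mm across, 120 mm tall; origin at the centre of its underside
- jar: bystander, loose: clear jar, 64 mm across, 80 mm tall; origin at the centre of its underside
- tip_box: bystander, loose: grey box, 85 x 120 mm, 60 mm tall; origin at the centre of its underside

How it is judged:
By the outcome, as a careful person would: the job done as asked, in the order asked, and still so for the second after the job is handed in, with the robot touching nothing.
It also fails if it takes over 54 s, if anything falls off the work surface, if the arm or the gripper's body presses on something with over 40 N, if the wrist force passes 120 N, or if a joint passes its speed limit or range.

ROBOT

A 6-joint arm with a two-finger parallel gripper is mounted at the origin on the work surface. World frame = base frame: x ahead of the robot, y to its left, z up, the work surface at z = 0. Lengths are in mm, angles in rad, forces in N, time in s.
With the tool pointing down it reaches from about 275 to 1000 mm from the base axis. Payload 8.4 kg.
Tool frame: the origin (TCP) lies at the very end of the fingers, on their centre line; the grasp point (between the pads) lies 19 mm behind it; z points along the fingers, y is the line along which they close (so a half turn about z gives the same grasp; the last joint's range is limited). The gripper opens to 85 mm and grips with 20 to 120 N. Pads are 22 mm wide; open, the fingers measure 114 mm over their backs; the gripper's body (76 mm by 85 mm) begins 54 mm behind the grasp point. The pads swing forward as they close: fully open they stand 13 mm farther back than shut.
Start: joints at [-1.235, 0.353, 1.633, -0, 1.155, -0.002], TCP at [207.131, -589.682, 231.281] pointing down, gripper open.
Joint ranges: [-2.63, 2.63], [-0.92, 2.1], [0.06, 2.66], [-1.3, 4.44], [0, 2.69], [-3.02, 3.02]. Speed limits (rad/s): [2.22, 2.22, 2.79, 3.14, 3.14, 3.14].

INTERFACE

Orientations are given as [roll, pitch, yaw] about the fixed x, y, z axes, in that order (R = Rz(yaw) Ry(pitch) Rx(roll)).
In Python, from rig import telemetry, imaging, r gives the robot as it stands. The module is installed in compiled form; this text tells all that it offers.
- The arm moves only by the tool step_arm, never from a script. Its argument "moves" is a list of rows, each a list of 3 entries, a list of its own where there are three numbers: the turn, a rotation vector about the tool's x, y, z scaled (see below), then the shift along the tool's x, y, z scaled (see below), then the opening, from -1 (shut) to 1 (fully open). A call has 1 to 8 rows; each row is the pose to reach, as a shift and turn from the pose commanded when the call began, along the tool's axes at that moment; what a row does not reach only later rows make up. The controller multiplies each number of a shift by 200 mm and each number of a turn by 45 degrees. A row lasts 1/10 s, in which the tool goes at most 50 mm and 8.59 degrees, less where a joint would pass 70% of its speed; a pose out of reach is approached as far as the arm can. A call with a number of a shift or a turn outside -1 to 1 is refused whole. A call with a gripper value outside its range is refused whole. The fingers move at their own pace and stop on an object; "squeeze" is the grip in N (left out, the last holds). Time passes only in rows, so rows that repeat a pose let the fingers close. It gives the time, the measured TCP pose, the force, the opening and the grip force at its end, in the units of the state.
- telemetry.sense(): the state, without advancing time (a new reading comes with each control period).
- imaging.grab_frame(name): name is "scene" or "top"; returns the picture (384x512x3 uint8, red, green, blue); there is no depth.
- imaging.calibration(name): a dict with "fx", "fy", "cx", "cy" (pixels), "dist_coeffs" ([k1, k2, p1, p2, k3] as OpenCV has them; the pictures are not rectified), "cam_to_world" (4x4, takes a point from camera to world coordinates). Camera axes: x right, y up, looking along -z (the intrinsics and any distortion apply to the point x, -y, -z); pixel columns grow to the right and rows downward; lengths in mm; the calibration is good to about 2 mm. A picture is of the moment at which its call begins. calibration takes no time and is no camera call.
- r.sign_off(): hands the job in; it is judged then, once.
Trained networks look in the newest picture that a camera, given by its name, has taken for a name from the list of things; names that differ only in an ending like _2 or _b are one class to them, and where a whole thing is asked for, a point or a joint stands for the part that bears it (a point fixed in the world has none). Each returns a list of dicts, best first, with "conf" (0 to 1); they miss things now and then, are a little off and sometimes report something else, mostly with a low value. They report only what shows in the picture. A call takes as long as a camera call.
- imaging.recognise(camera, name): "extent" ([left, top, width, height] in pixels, round what is visible of it).
- imaging.mark_of(camera, name): "xy" ([column, row] in pixels: a listed point, or the origin of a listed thing).
The state is a dict: "clock": time; "qpos": joint angles; "qvel": joint speeds; "joint_efforts": joint torques, N m; "eef_pos": TCP position; "tcp_rot": TCP orientation; "contact_force": force on the tool from outside, world axes, zero at the start; "wrist_torque": the same for the moment, N m; "opening": opening from 0.0 (shut) to 1.0 (fully open); "grasp_force": force on a finger pad.
Only numpy, scipy, OpenCV 4.12 (cv2) and the standard library are available. Lean on these libraries where they do the work, as an engineer would, in place of code of your own. Each camera call takes 0.05 s, during which the arm holds its last target. There are 200 camera calls.

## Working session

There is one attempt and no reset: what is moved stays moved. The work goes in short steps, Python scripts to look and compute and a tool call to move; the robot and the scene stay as the last step left them, time stands still between calls to the robot, and variables do not carry over. Pictures are saved under pics/ and viewed, at most 10 in all, crops included, and the job is handed in when it is done.

Besides the shell and the picture viewer there is one more tool, called after ">>>" as name(argument=value, ...) on one line, values as JSON. step_arm: Moves the arm, as the interface text tells. Its arguments: {"type":"object","properties":{"moves":{"type":"array"},"squeeze":{"type":"number"}},"required":["moves"]}

```bash
mkdir -p pics; python3 - <<'E'
from rig import telemetry, imaging, r
import cv2, numpy as np
np.set_printoptions(precision=4,suppress=True)
print(telemetry.sense())
for c in("scene","top"):
    im=imaging.grab_frame(c); cv2.imwrite(f"pics/{c}0.png",im[:,:,::-1])
    k=imaging.calibration(c); print(c,{a:(np.array(b)) for a,b in k.items()})
    for n in("brush","brush_grip","trough","beaker","beaker_floor","beaker_mouth"):
        print(n,[(np.round(d['xy'],1),round(d['conf'],2)) for d in imaging.mark_of(c,n)[:2]],end=' ')
        print([(np.round(d['extent'],1),round(d['conf'],2)) for d in imaging.recognise(c,n)[:2]])
    for n in("dish_a","bowl","flask","jar","tip_box"):
        print(n,[(np.round(d['xy'],1),round(d['conf'],2)) for d in imaging.mark_of(c,n)[:3]])
print(telemetry.sense()["clock"])
E
```

```text
{'clock': 0.0, 'qpos': array([-1.2354,  0.3536,  1.6342,  0.    ,  1.1552, -0.0024]), 'qvel': array([-0.0001, -0.0005,  0.0019,  0.0023, -0.0019,  0.0011]), 'joint_efforts': array([  0.0012, -60.5257, -34.2069,   0.0003,   0.0094,   0.    ]), 'eef_pos': array([ 206.9788, -589.2075,  230.5534]), 'tcp_rot': array([-3.1402, -0.    ,  0.3378]), 'contact_force': array([ 0.2855, -0.0649, -0.6502]), 'wrist_torque': array([ 0.0165, -0.0137,  0.0179]), 'grasp_force': 0.0, 'opening': 0.9973197522266986}
scene {'fx': array(410.6019), 'fy': array(410.6019), 'cx': array(253.4516), 'cy': array(187.2717), 'dist_coeffs': array([0.0259, 0.    , 0.    , 0.    , 0.    ]), 'cam_to_world': array([[  -0.7872,   -0.4256,    0.4463, 1123.5851],
       [   0.6166,   -0.5547,    0.5587,  647.6849],
       [   0.0097,    0.715 ,    0.6991,  971.186 ],
       [   0.    ,    0.    ,    0.    ,    1.    ]])}
brush [(array([213.8, 184.2]), 0.95)] [(array([212.5, 116.1,  30. ,  70.1]), 0.87)]
brush_grip [(array([234.3, 134.1]), 0.58)] [(array([208.5, 116.9,  33.5,  66.1]), 0.75)]
trough [(array([215.7, 182.2]), 0.6
[... 931 characters left out ...]
   ,    1.    ]])}
brush [] []
brush_grip [(array([340.8, 211.6]), 0.57), (array([377.1, 188.1]), 0.46)] [(array([318.4, 183.3,  30. ,  42.4]), 0.92)]
trough [(array([321.5, 187.8]), 0.77)] []
beaker [(array([200.9, 182.1]), 0.82)] [(array([181.4, 176.8,  28.5,  37.7]), 0.78)]
beaker_floor [(array([199. , 185.6]), 0.59)] [(array([177.6, 177.2,  33.4,  36.1]), 0.92)]
beaker_mouth [(array([191.7, 202.4]), 0.94)] [(array([179.1, 176.6,  31.8,  39.2]), 0.77), (array([126.9, 185.4,  28.5,  22.9]), 0.23)]
dish_a [(array([264.7, 160.7]), 0.77), (array([256.7, 197.2]), 0.57)]
bowl []
flask [(array([142.2, 198.4]), 0.95)]
jar [(array([375.6, 190.6]), 0.64)]
tip_box [(array([374.9, 232.8]), 0.76)]
1.8
```

```bash
python3 -c "
import cv2,numpy as np
a=cv2.imread('pics/scene0.png');b=cv2.imread('pics/top0.png')
cv2.imwrite('pics/both0.png',np.hstack([cv2.resize(a,(400,300)),cv2.resize(b,(400,300))]))"
```

```text
(no output)
```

View pics/scene0.png

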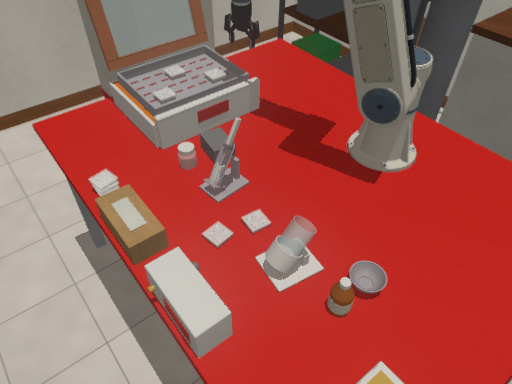

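View pics/top0.png

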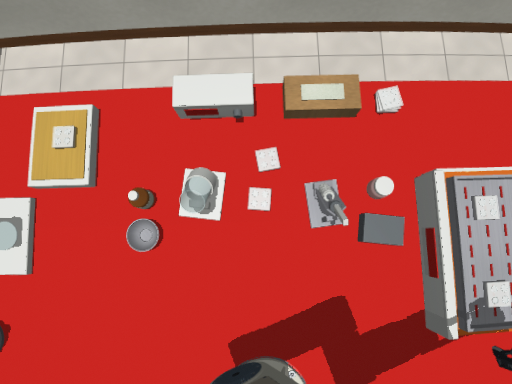

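Scene view: brush in its rest around (225,155), leaning beaker near (290,245). Top view: rest at (327,203), beaker at (200,190), with the dishes between them. Next I triangulate and zoom in.

```bash
cat > h.py <<'E'
import numpy as np, cv2
from rig import telemetry, imaging, r
from scipy.spatial.transform import Rotation as Ro
np.set_printoptions(precision=3,suppress=True)
C={c:imaging.calibration(c) for c in("scene","top")}
F=np.diag([1.,-1,-1])
def K(c): k=C[c]; return np.array([[k["fx"],0,k["cx"]],[0,k["fy"],k["cy"]],[0,0,1]])
def proj(c,P):
    T=np.array(C[c]["cam_to_world"]); R=F@T[:3,:3].T; t=-R@T[:3,3]
    return cv2.projectPoints(np.atleast_2d(P).astype(float),cv2.Rodrigues(R)[0],t,K(c),np.array(C[c]["dist_coeffs"],float))[0][:,0]
def ray(c,uv):
    T=np.array(C[c]["cam_to_world"]); x,y=cv2.undistortPoints(np.array([[uv]],float),K(c),np.array(C[c]["dist_coeffs"],float))[0,0]
    d=T[:3,:3]@F@[x,y,1]; return T[:3,3],d/np.linalg.norm(d)
def tri(a,b):
    (p,d),(q,e)=ray("scene",a),ray("top",b)
    s=np.linalg.lstsq(np.c_[d,-e],q-p,rcond=None)[0]
    u,v=p+s[0]*d,q+s[1]*e; return (u+v)/2,np.linalg.norm(u-v)
E
python3 - <<'E'
from h import *
for n,a,b in [("grip",(234.3,134.1),(340.8,211.6)),("trough",(215.7,182.2),(321.5,187.8)),("brush0",(213.8,184.2),(321.5,187.8)),
 ("beaker",(286.3,253.2),(200.9,182.1)),("floor",(281,253.9),(199,185.6)),("mouth",(304,224.9),(191.7,202.4)),
 ("dishA",(218.6,236.8),(264.7,160.7)),("dishB",(256.7,221.8),(256.7,197.2)),("jar",(186.7,162.5),(375.6,190.6)),("box",(221,150.7),(374.9,232.8)),("flask",(338.7,309.3),(142.2,198.4))]:
    print(n,*tri(a,b))
s=cv2.imread("pics/scene0.png");t=cv2.imread("pics/top0.png")
def crop(i,x,y,w): return cv2.resize(i[y:y+w*3//4,x:x+w],(400,300),interpolation=cv2.INTER_CUBIC)
cv2.imwrite("pics/z1.png",np.vstack([np.hstack([crop(s,180,110,104),crop(t,290,165,80)]),np.hstack([crop(s,240,210,100),crop(t,160,160,80)])]))
E
```

```text
grip [ 532.706 -200.201  195.294] 11.396830865043453
trough [ 617.96  -184.784   47.962] 2.940813728246166
brush0 [ 621.061 -188.375   37.277] 1.5636170962106823
beaker [638.614 175.563  67.981] 14.007235443947836
floor [638.448 173.465  60.18 ] 11.327488445593046
mouth [577.459 181.953 146.22 ] 3.4975831627620364
dishA [717.799 -21.654   2.067] 3.749034290975939
dishB [599.595   8.634  15.66 ] 1.6402974639208892
jar [ 614.698 -366.829    3.393] 9.227290374133375
box [ 481.084 -351.924    2.737] 0.531820546588758
flask [608.516 364.513   3.955] 2.4172253870890854
```

View pics/z1.png

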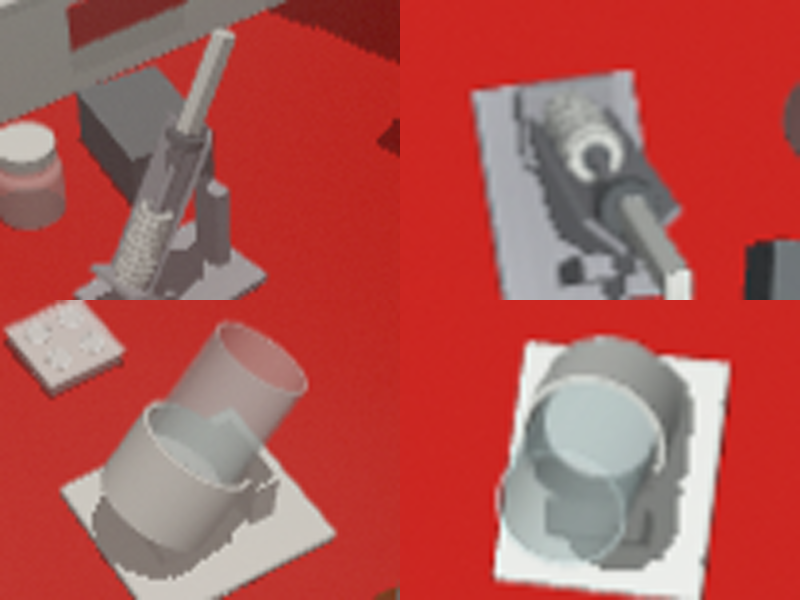

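```bash
cat >> h.py <<'E'
def frame(p):  # p=x,y,z,yaw(of lean direction away from robot) ; built with tilt
    x,y,z,yaw,t=p; zz=np.array([-np.cos(yaw)*np.sin(t),-np.sin(yaw)*np.sin(t),np.cos(t)])
    yy=np.array([-np.sin(yaw),np.cos(yaw),0]); return np.array([x,y,z]),np.c_[np.cross(yy,zz),yy,zz]
def circ(o,R,r,z,n=60):
    a=np.linspace(0,2*np.pi,n); return o+(R@np.c_[r*np.cos(a),r*np.sin(a),z+0*a].T).T
E
python3 - <<'E'
from h import *
from scipy.optimize import least_squares
t30,t35=np.radians([30,35])
def fit(obs,p0,t):
    def f(p):
        o,R=frame([*p,t]); return np.concatenate([proj(c,o+R@[0,0,z])[0]-uv for c,z,uv in obs]).ravel()
    s=least_squares(f,p0,loss="soft_l1"); print(s.x,np.round(f(s.x),1)); return s.x
b=fit([("scene",0,(213.8,183.5)),("scene",175,(234.3,131.5)),("scene",230,(238.5,118.8)),("scene",135,(228.6,147.7)),("top",0,(321.5,187.8)),("top",135,(335,205)),("top",175,(340.8,211.6))],[620,-185,42,0],t30)
k=fit([("scene",104,(304.7,224.8)),("top",104,(192.2,201.5)),("top",26,(199.4,187.6)),("scene",26,(290,246.7))],[640,175,50,0],t35)
s=cv2.imread("pics/scene0.png");t=cv2.imread("pics/top0.png")
out=[]
for obj,c,im,x,y,w in[(0,"scene",s,180,105,104),(0,"top",t,290,165,80),(1,"scene",s,240,210,100),(1,"top",t,160,160,80)]:
    f=600/w if 0 else 400/w
    i=cv2.resize(im[y:y+w*3//4,x:x+w],(400,300),interpolation=cv2.INTER_CUBIC)
    o,R=frame([*(b if obj==0 else k),[t30,t35][obj]])
    L=[(16,0),(16,70),(16,130),(16,140),(7.5,230)] if obj==0 else [(36,104),(43,26),(43,0),(33,4)]
    for rr,z in L:
        q=(proj(c,circ(o,R,rr,z))-[x,y]+.5)*f
        cv2.polylines(i,[q.round().astype(int)],False,(0,255,0) if rr!=33 else (255,0,0),1,cv2.LINE_AA)
    out.append(i)
cv2.imwrite("pics/z2.png",np.vstack([np.hstack(out[:2]),np.hstack(out[2:])]))
E
```

```text
[ 621.087 -187.878   40.94     0.146] [ 0.2  0.  -2.3  3.  -0.5 -0.7 -0.9 -1.6  0.2 -0.4 -0.4  1.1 -1.7  1. ]
[637.267 173.301  61.794  -0.145] [-0.2  0.1 -0.1  0.1 -1.   0.9 -1.5 -0.2]
```

View pics/z2.png

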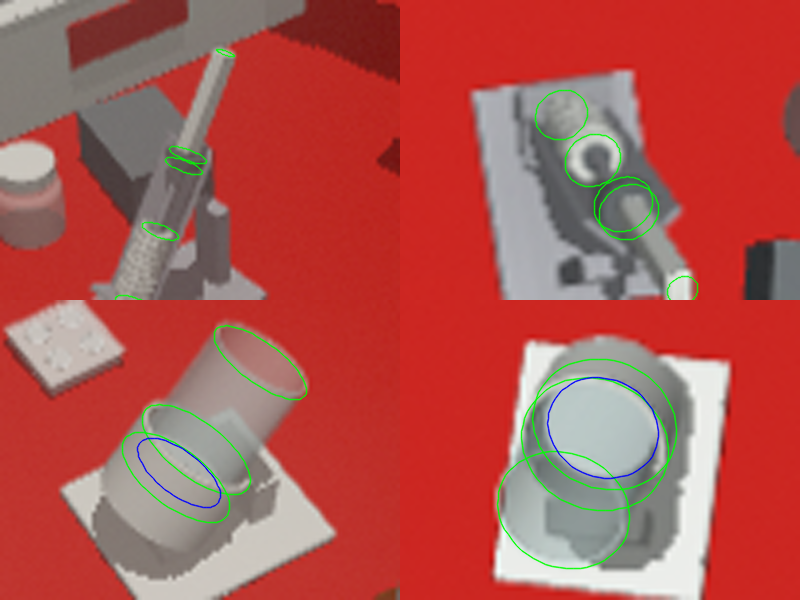

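Overlay check: both model fits (brush at top, beaker with its floor in blue below) lie within 1–2 px of the image. Now I work out the pregrasp.

```bash
cat >> h.py <<'E'
BR=[621.5,-187.9,41.5,0.148,np.radians(30)]; BK=[637.3,173.3,61.8,-0.14,np.radians(35)]
def tool(p,z,dx=0):   # TCP pose with TCP at height z along axis of frame p
    o,R=frame(p); return o+R@[dx,0,z],R@np.diag([1.,-1,-1])
def rel(P,R,s=None):
    s=s or telemetry.sense(); R0=Ro.from_euler("xyz",s["tcp_rot"]).as_matrix()
    return Ro.from_matrix(R0.T@R).as_rotvec()/np.radians(45), R0.T@(np.array(P)-s["eef_pos"])/200
def rep():
    s=telemetry.sense(); print("t",round(s["clock"],2),"p",s["eef_pos"],"F",s["contact_force"],"op",round(s["opening"],3),"g",round(s["grasp_force"],1),"q",s["qpos"])
E
python3 -c "
from h import *
rep()
P,R=tool(BR,290);print(P,rel(P,R))
P2,_=tool(BR,161);print(P2,rel(P2,R))"
```

```text
t 1.8 p [ 207.121 -589.677  231.282] F [0.133 0.802 0.374] op 0.996 g 0.0 q [-1.235  0.353  1.633 -0.     1.155 -0.002]
[ 478.085 -209.282  292.647] (array([-0.063,  0.665,  0.236]), array([ 1.909, -1.346, -0.307]))
[ 541.88  -199.771  180.93 ] (array([-0.063,  0.665,  0.236]), array([ 2.225, -1.285,  0.252]))
```

>>> step_arm(moves=[[[0,0.1,0],[0.2,-0.14,-0.3],1],[[0,0.6,0.1],[1,-0.9,-0.4],1],[[0,0.6,0.1],[1,-0.9,-0.4],1],[[0,0.6,0.1],[1,-0.9,-0.4],1],[[0,0.6,0.1],[1,-0.9,-0.4],1],[[0,0.6,0.1],[1,-0.9,-0.4],1],[[0,0.6,0.1],[1,-0.9,-0.4],1]])

```text
clock: 2.5
eef_pos: [337.2, -350.0, 312.3]
tcp_rot: [-3.121, -0.472, 0.256]
contact_force: [-0.6, 0.4, -0.5]
opening: 1.001
grasp_force: 0.0
```

```bash
python3 -c "
from h import *
rep()
P,R=tool(BR,290);print(P,rel(P,R))"
```

```text
t 2.5 p [ 337.154 -349.983  312.347] F [-0.625  0.422 -0.52 ] op 1.001 g 0.0 q [-1.131  0.009  1.958  0.514  1.157 -0.027]
[ 478.085 -209.282  292.647] (array([-0.091,  0.067,  0.12 ]), array([ 0.721, -0.493,  0.488]))
```

>>> step_arm(moves=[[[-0.09,0.07,0.12],[0.72,-0.49,0.45],1],[[-0.09,0.07,0.12],[0.72,-0.49,0.45],1],[[-0.09,0.07,0.12],[0.72,-0.49,0.45],1],[[-0.09,0.07,0.12],[0.72,-0.49,0.45],1],[[-0.09,0.07,0.12],[0.72,-0.49,0.45],1],[[-0.09,0.07,0.12],[0.72,-0.49,0.45],1],[[-0.09,0.07,0.12],[0.72,-0.49,0.45],1]])

```text
clock: 3.2
eef_pos: [473.8, -215.7, 298.1]
tcp_rot: [-3.141, -0.524, 0.145]
contact_force: [0.2, 0.4, 0.0]
opening: 0.999
grasp_force: 0.0
```

```bash
python3 -c "
from h import *
rep()
P,R=tool(BR,290);print(P,rel(P,R))
P,R=tool(BR,161);print(P,rel(P,R))"
```

```text
t 3.2 p [ 473.782 -215.725  298.139] F [0.238 0.404 0.049] op 0.999 g 0.0 q [-0.674 -0.058  2.075  0.524  0.82   0.449]
[ 478.085 -209.282  292.647] (array([ 0.001, -0.001, -0.004]), array([ 0.009, -0.029,  0.037]))
[ 541.88  -199.771  180.93 ] (array([ 0.001, -0.001, -0.004]), array([ 0.008, -0.029,  0.682]))
```

>>> step_arm(moves=[[[0,0,0],[0.01,-0.03,0.1],1],[[0,0,0],[0.01,-0.03,0.2],1],[[0,0,0],[0.01,-0.03,0.2],1]])

```text
clock: 3.5
eef_pos: [493.6, -206.7, 262.6]
tcp_rot: [-3.138, -0.522, 0.142]
contact_force: [0.3, 0.3, 1.2]
opening: 1.001
grasp_force: 0.0
```

```bash
cat >> h.py <<'E'
def view(name,boxes,pts=None):
    out=[]
    for c,x,y,w in boxes:
        im=imaging.grab_frame(c)[:,:,::-1]; f=400/w
        i=cv2.resize(im[y:y+w*3//4,x:x+w],(400,300),interpolation=cv2.INTER_CUBIC)
        for P in (pts if pts is not None else []):
            q=(proj(c,P)-[x,y]+.5)*f; cv2.polylines(i,[q.round().astype(int)],False,(0,255,0),1,cv2.LINE_AA)
        out.append(i)
    cv2.imwrite(name,np.hstack(out))
E
python3 -c "
from h import *
rep()
P,R=tool(BR,161);print(P,rel(P,R))
o,R=frame(BR); s=telemetry.sense();T=Ro.from_euler('xyz',s['tcp_rot']).as_matrix();e=s['eef_pos']
view('pics/g1.png',[('scene',180,80,120),('top',290,165,120)],[np.array([o,o+R@[0,0,230]]),np.array([e,e-T@[0,0,60]]),np.array([e-T@[0,40,0],e+T@[0,40,0]])])"
```

```text
t 3.5 p [ 493.639 -206.662  262.581] F [0.307 0.349 1.239] op 1.001 g 0.0 q [-0.624  0.006  2.1    0.554  0.724  0.441]
[ 541.88  -199.771  180.93 ] (array([-0.   ,  0.002, -0.007]), array([0.008, 0.002, 0.475]))
```

View pics/g1.png

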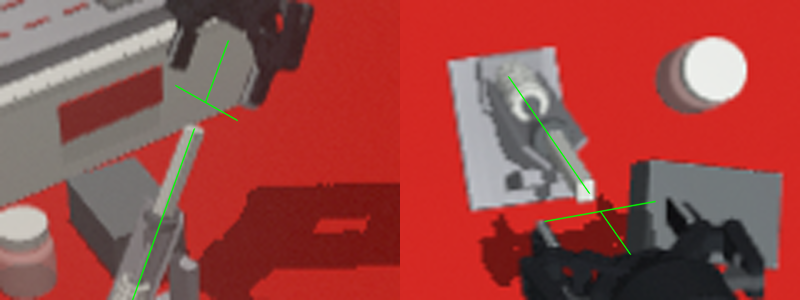

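>>> step_arm(moves=[[[0,0,0],[0.01,-0.005,0.15],1],[[0,0,0],[0.01,-0.005,0.3],1],[[0,0,0],[0.01,-0.005,0.4],1],[[0,0,0],[0.01,-0.005,0.47],1],[[0,0,0],[0.01,-0.005,0.475],1],[[0,0,0],[0.01,-0.005,0.475],1]])

```text
clock: 4.2
eef_pos: [543.4, -198.0, 184.0]
tcp_rot: [-3.141, -0.525, 0.145]
contact_force: [-0.6, -0.9, -0.5]
opening: 1.0
grasp_force: 0.0
```

```bash
python3 -c "
from h import *
rep()
P,R=tool(BR,161);print(P,rel(P,R))
o,R=frame(BR); s=telemetry.sense();T=Ro.from_euler('xyz',s['tcp_rot']).as_matrix();e=s['eef_pos']
view('pics/g2.png',[('scene',180,80,120),('top',290,165,80)],[np.array([e-T@[0,40,0],e+T@[0,40,0]])])"
```

```text
t 4.2 p [ 543.394 -197.981  183.976] F [-0.63  -0.908 -0.513] op 1.0 g 0.0 q [-0.542  0.185  2.112  0.685  0.528  0.339]
[ 541.88  -199.771  180.93 ] (array([ 0.001, -0.002, -0.004]), array([-0.015,  0.008,  0.009]))
```

View pics/g2.png

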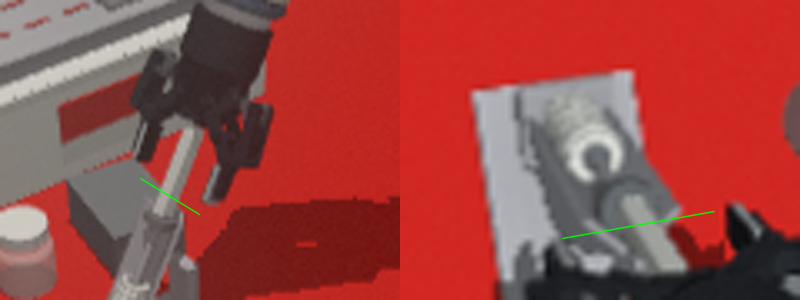

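The fingers straddle the handle centrally (scene: tips at (145,160) and (215,200), handle at (180,170)). Closing.

>>> step_arm(moves=[[[0,0,0],[-0.01,0,0],0.5],[[0,0,0],[-0.01,0,0],0],[[0,0,0],[-0.01,0,0],-1],[[0,0,0],[-0.01,0,0],-1],[[0,0,0],[-0.01,0,0],-1],[[0,0,0],[-0.01,0,0],-1],[[0,0,0],[-0.01,0,0],-1],[[0,0,0],[-0.01,0,0],-1]], squeeze=50)

```text
clock: 5.1
eef_pos: [542.6, -198.9, 183.2]
tcp_rot: [3.14, -0.526, 0.145]
contact_force: [1.0, -4.4, 3.7]
opening: 0.157
grasp_force: 50.8
```

```bash
python3 -c "
from h import *
rep()
s=telemetry.sense();np.savez('grasp.npz',p=s['eef_pos'],r=s['tcp_rot'])"
```

```text
t 5.1 p [ 542.559 -198.925  183.174] F [ 1.016 -4.361  3.717] op 0.157 g 50.8 q [-0.544  0.185  2.115  0.69   0.524  0.332]
```

>>> step_arm(moves=[[[0,0,0],[0.03,0,-0.05],-1],[[0,0,0],[0.12,0,-0.2],-1],[[0,0,0],[0.25,0,-0.4],-1],[[0,0,0],[0.4,0,-0.65],-1],[[0,0,0],[0.4,0,-0.65],-1],[[0,0,0],[0.4,0,-0.65],-1]])

```text
clock: 5.7
eef_pos: [546.0, -197.0, 336.5]
tcp_rot: [3.141, -0.526, 0.147]
contact_force: [-1.1, 0.0, -0.6]
opening: 0.155
grasp_force: 49.4
```

```bash
python3 -c "
from h import *
rep()
g=np.load('grasp.npz');o,R=frame(BR);print('grasp in brush',R.T@(g['p']-o))
P,R=tool(BK,297);print(P,rel(P,R))
for n in 'brush','brush_grip':
  for c in 'scene','top': imaging.grab_frame(c);print(n,c,[(d['xy'],d['conf']) for d in imaging.mark_of(c,n)[:2]])
"
```

```text
t 5.7 p [ 546.022 -197.041  336.477] F [-1.054  0.026 -0.599] op 0.155 g 49.4 q [-0.537 -0.009  1.941  0.442  0.837  0.65 ]
grasp in brush [  1.812   0.737 162.545]
[468.615 197.071 305.088] (array([-0.196,  0.107,  0.308]), array([-0.161, -2.006,  0.088]))
brush scene [([213.2, 148.6], 0.63)]
brush top [([329.8, 178.0], 0.72)]
brush_grip scene [([231.2, 93.9], 0.73)]
brush_grip top [([351.7, 207.5], 0.83)]
```

>>> step_arm(moves=[[[-0.1,0.05,0.15],[-0.1,-1,-0.05],-1],[[-0.1,0.05,0.15],[-0.1,-1,-0.05],-1],[[-0.1,0.05,0.15],[-0.1,-1,-0.05],-1],[[-0.1,0.05,0.15],[-0.1,-1,-0.05],-1],[[-0.1,0.05,0.15],[-0.1,-1,-0.05],-1],[[-0.1,0.05,0.15],[-0.1,-1,-0.05],-1]])

```text
clock: 6.7
eef_pos: [493.8, -0.1, 333.5]
tcp_rot: [3.136, -0.564, 0.011]
contact_force: [-0.6, 0.1, -1.6]
opening: 0.156
grasp_force: 49.7
```

```bash
python3 -c "
from h import *
rep()
P,R=tool(BK,320);print(P,rel(P,R))"
```

```text
t 6.7 p [493.808  -0.117 333.462] F [-0.629  0.127 -1.568] op 0.156 g 49.7 q [-0.006 -0.239  2.156  0.005  0.66   1.552]
[455.551 198.912 323.929] (array([-0.1  ,  0.059,  0.161]), array([-0.178, -0.997, -0.062]))
```

>>> step_arm(moves=[[[-0.1,0.06,0.16],[-0.18,-0.99,-0.06],-1],[[-0.1,0.06,0.16],[-0.18,-0.99,-0.06],-1],[[-0.1,0.06,0.16],[-0.18,-0.99,-0.06],-1],[[-0.1,0.06,0.16],[-0.18,-0.99,-0.06],-1],[[-0.1,0.06,0.16],[-0.18,-0.99,-0.06],-1],[[-0.1,0.06,0.16],[-0.18,-0.99,-0.06],-1],[[-0.1,0.06,0.16],[-0.18,-0.99,-0.06],-1]])

```text
clock: 7.4
eef_pos: [456.7, 200.5, 323.4]
tcp_rot: [-3.141, -0.611, -0.138]
contact_force: [-0.1, -0.2, -1.2]
opening: 0.155
grasp_force: 49.7
```

```bash
python3 -c "
from h import *
rep()
P,R=tool(BK,297);print(P,rel(P,R))
o,R=frame(BK); s=telemetry.sense();T=Ro.from_euler('xyz',s['tcp_rot']).as_matrix();e=s['eef_pos']
h=e+T@[-1.8,0.7,162.5]; B=T@np.diag([1.,-1,-1])
view('pics/b1.png',[('scene',230,150,120),('top',140,150,120)],[circ(h,B,16,0),circ(h,B,16,70),circ(o,R,36,104),np.array([o+R@[0,0,4],o+R@[0,0,300]])])"
```

```text
t 7.4 p [456.732 200.506 323.448] F [-0.074 -0.198 -1.163] op 0.155 g 49.7 q [ 0.71  -0.146  2.129 -0.623  0.827  2.772]
[468.615 197.071 305.088] (array([-0.003, -0.   ,  0.003]), array([-0.003,  0.009,  0.11 ]))
```

View pics/b1.png

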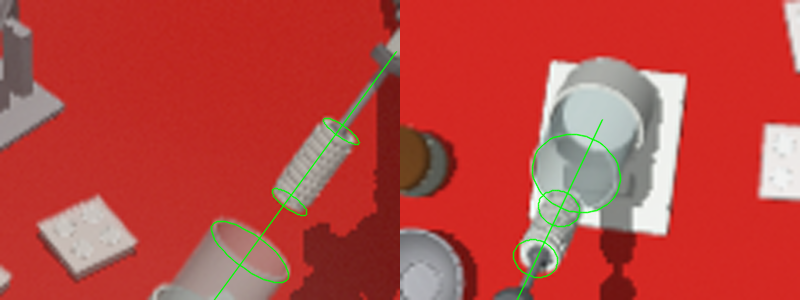

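The picture shows the brush head aligned with the beaker axis, the mouth ahead at (250,250) in scene and (577,175) in top. Going down.

>>> step_arm(moves=[[[0,0,0],[0,0.01,0.15],-1],[[0,0,0],[0,0.01,0.3],-1],[[0,0,0],[0,0.01,0.45],-1],[[0,0,0],[0,0.01,0.55],-1],[[0,0,0],[0,0.01,0.62],-1],[[0,0,0],[0,0.01,0.66],-1],[[0,0,0],[0,0.01,0.67],-1]])

```text
clock: 8.2
eef_pos: [533.3, 180.8, 213.5]
tcp_rot: [3.14, -0.611, -0.145]
contact_force: [-1.0, 0.3, -0.6]
opening: 0.158
grasp_force: 49.7
```

```bash
cat >> h.py <<'E'
def bk():
    s=telemetry.sense(); o,R=frame(BK); T=Ro.from_euler('xyz',s['tcp_rot']).as_matrix()
    print("t",round(s["clock"],2),"TCP in beaker",R.T@(s["eef_pos"]-o),"head",R.T@(s["eef_pos"]+T@[-1.8,.7,162.5]-o),"F in beaker",R.T@s["contact_force"],"q6",s["qpos"][5])
E
python3 -c "
from h import *
bk()"
```

```text
t 8.2 TCP in beaker [  1.785  -7.134 183.902] head [ 0.06  -8.57  21.406] F in beaker [-1.204  0.149  0.074] q6 2.926585620775574
```

>>> step_arm(moves=[[[0,0,0],[0,-0.02,0],-1],[[0,0,0],[0,-0.02,0],-1]])

```text
clock: 8.4
eef_pos: [533.8, 186.7, 214.9]
tcp_rot: [-3.141, -0.613, -0.144]
contact_force: [-0.6, 0.2, -0.5]
opening: 0.159
grasp_force: 49.8
```

```bash
python3 -c "
from h import *
bk();rep();print(telemetry.sense()['tcp_rot'])"
```

```text
t 8.4 TCP in beaker [  2.355  -1.208 185.279] head [ 0.921 -2.194 22.777] F in beaker [-0.769  0.099 -0.028] q6 2.9335280541536446
t 8.4 p [533.809 186.664 214.922] F [-0.594  0.184 -0.464] op 0.159 g 49.8 q [ 0.562  0.108  2.164 -0.828  0.53   2.934]
[-3.141 -0.613 -0.144]
```

>>> step_arm(moves=[[[0,0,-0.15],[0,0,0],-1],[[0,0,-0.35],[0,0,0],-1],[[0,0,-0.35],[0,0,0.02],-1],[[0,0,-0.35],[0,0,0.04],-1]])

```text
clock: 8.8
eef_pos: [538.2, 185.9, 207.9]
tcp_rot: [2.956, -0.588, 0.184]
contact_force: [-0.4, 0.0, 0.0]
opening: 0.158
grasp_force: 49.7
```

```bash
python3 -c "
from h import *
bk();rep()"
```

```text
t 8.8 TCP in beaker [  1.996  -1.387 176.939] head [ 0.783 -2.828 14.438] F in beaker [-0.35  -0.032  0.28 ] q6 2.6800541442300876
t 8.8 p [538.231 185.86  207.885] F [-0.447  0.03   0.028] op 0.158 g 49.7 q [ 0.554  0.125  2.164 -0.849  0.514  2.68 ]
```

>>> step_arm(moves=[[[0,0,0],[0,0,0.01],-1],[[0,0,0],[0,0,0.02],-1],[[0,0,0],[0,0,0.025],-1],[[0,0,0],[0,0,0.03],-1],[[0,0,0],[0,0,0.03],-1],[[0,0,0],[0,0,0.03],-1]])

```text
clock: 9.4
eef_pos: [541.5, 184.8, 202.5]
tcp_rot: [2.953, -0.586, 0.188]
contact_force: [-0.4, -0.2, -1.3]
opening: 0.156
grasp_force: 49.7
```

```bash
python3 -c "
from h import *
bk()"
```

```text
t 9.4 TCP in beaker [  1.65   -1.979 170.624] head [ 0.282 -3.618  8.126] F in beaker [-1.067 -0.223 -0.899] q6 2.6887540420616043
```

>>> step_arm(moves=[[[0,0,0],[0,0,0.007],-1],[[0,0,0],[0,0,0.014],-1],[[0,0,0],[0,0,0.02],-1],[[0,0,0],[0,0,0.02],-1]])

```text
clock: 9.8
eef_pos: [543.8, 184.5, 199.3]
tcp_rot: [2.953, -0.586, 0.188]
contact_force: [-2.8, -0.1, 4.2]
opening: 0.156
grasp_force: 50.4
```

```bash
python3 -c "
from h import *
bk()"
```

```text
t 9.8 TCP in beaker [  1.796  -1.915 166.64 ] head [ 0.468 -3.532  4.142] F in beaker [ 0.126 -0.511  5.058] q6 2.697782799500351
```

>>> step_arm(moves=[[[0,0,0],[0,0,-0.1],-1],[[0,0,0],[0,0,-0.2],-1],[[0,0,0],[0,0,-0.3],-1],[[0,0,0],[0,0,-0.4],-1],[[0,0,0],[0,0,-0.48],-1],[[0,0,0],[0,0,-0.53],-1],[[0,0,0],[0,0,-0.53],-1],[[0,0,0],[0,0,-0.53],-1]])

```text
clock: 10.6
eef_pos: [483.5, 193.3, 285.7]
tcp_rot: [2.952, -0.586, 0.189]
contact_force: [0.2, 0.0, -0.3]
opening: 0.153
grasp_force: 49.7
```

```bash
python3 -c "
from h import *
bk()"
```

```text
t 10.6 TCP in beaker [  1.402  -1.653 272.343] head [  0.038  -3.274 109.846] F in beaker [-0.023  0.029 -0.385] q6 2.532436589681736
```

>>> step_arm(moves=[[[0,0,0],[0,0,0.1],-1],[[0,0,0],[0,0,0.2],-1],[[0,0,0],[0,0,0.3],-1],[[0,0,0],[0,0,0.4],-1],[[0,0,0],[0,0,0.46],-1],[[0,0,0],[0,0,0.5],-1],[[0,0,0],[0,0,0.5],-1],[[0,0,0],[0,0,0.51],-1]])

```text
clock: 11.4
eef_pos: [541.5, 184.9, 202.8]
tcp_rot: [2.953, -0.586, 0.188]
contact_force: [-0.7, -0.4, -0.8]
opening: 0.158
grasp_force: 49.7
```

>>> step_arm(moves=[[[0,0,0],[0,0,0.007],-1],[[0,0,0],[0,0,0.013],-1],[[0,0,0],[0,0,0.019],-1],[[0,0,0],[0,0,0.019],-1]])

```text
clock: 11.8
eef_pos: [543.8, 184.7, 199.9]
tcp_rot: [2.953, -0.587, 0.188]
contact_force: [-3.2, -0.4, 3.3]
opening: 0.154
grasp_force: 50.3
```

```bash
python3 -c "
from h import *
bk()"
```

```text
t 11.8 TCP in beaker [  2.015  -1.714 167.143] head [ 0.771 -3.244  4.644] F in beaker [-0.641 -0.888  4.454] q6 2.6972236395365132
```

>>> step_arm(moves=[[[0,0,0],[0,0,-0.1],-1],[[0,0,0],[0,0,-0.2],-1],[[0,0,0],[0,0,-0.3],-1],[[0,0,0],[0,0,-0.4],-1],[[0,0,0],[0,0,-0.5],-1],[[0,0,0],[0,0,-0.65],-1],[[0,0,0],[0,0,-0.78],-1],[[0,0,0],[0,0,-0.78],-1]])

```text
clock: 12.6
eef_pos: [454.9, 198.5, 330.0]
tcp_rot: [2.956, -0.59, 0.188]
contact_force: [0.3, -0.1, -0.8]
opening: 0.155
grasp_force: 49.7
```

```bash
python3 -c "
from h import *
bk();rep()
g=np.load('grasp.npz');R=Ro.from_euler('xyz',g['r']).as_matrix()
print(rel(g['p']+[0,0,155],R))"
```

```text
t 12.6 TCP in beaker [  2.994  -0.472 325.373] head [  2.144  -1.483 162.867] F in beaker [-0.175 -0.024 -0.829] q6 2.4966890321264223
t 12.6 p [454.862 198.533 330.047] F [ 0.326 -0.07  -0.779] op 0.155 g 49.7 q [ 0.713 -0.158  2.126 -0.621  0.841  2.497]
(array([ 0.206, -0.085,  0.038]), array([0.072, 1.999, 0.376]))
```

>>> step_arm(moves=[[[0.1,-0.04,0.02],[0.04,1,0.18],-1],[[0.1,-0.04,0.02],[0.04,1,0.18],-1],[[0.1,-0.04,0.02],[0.04,1,0.18],-1],[[0.1,-0.04,0.02],[0.04,1,0.18],-1],[[0.1,-0.04,0.02],[0.04,1,0.18],-1],[[0.1,-0.04,0.02],[0.04,1,0.18],-1],[[0.1,-0.04,0.02],[0.04,1,0.18],-1]])

```text
clock: 13.3
eef_pos: [498.1, -2.8, 332.3]
tcp_rot: [3.044, -0.555, 0.16]
contact_force: [-0.0, -0.2, -1.1]
opening: 0.161
grasp_force: 49.7
```

```bash
python3 -c "
from h import *
rep()
g=np.load('grasp.npz');R=Ro.from_euler('xyz',g['r']).as_matrix()
print(rel(g['p']+[0,0,155],R))"
```

```text
t 13.3 p [498.138  -2.842 332.266] F [-0.049 -0.228 -1.086] op 0.161 g 49.7 q [-0.    -0.228  2.151 -0.02   0.656  1.45 ]
(array([ 0.112, -0.038,  0.014]), array([0.069, 0.998, 0.106]))
```

>>> step_arm(moves=[[[0.11,-0.04,0.01],[0.07,0.99,0.1],-1],[[0.11,-0.04,0.01],[0.07,0.99,0.1],-1],[[0.11,-0.04,0.01],[0.07,0.99,0.1],-1],[[0.11,-0.04,0.01],[0.07,0.99,0.1],-1],[[0.11,-0.04,0.01],[0.07,0.99,0.1],-1],[[0.11,-0.04,0.01],[0.07,0.99,0.1],-1],[[0.11,-0.04,0.01],[0.07,0.99,0.1],-1],[[0.11,-0.04,0.01],[0.07,0.99,0.1],-1]])

```text
clock: 14.1
eef_pos: [542.7, -193.6, 339.4]
tcp_rot: [3.137, -0.524, 0.155]
contact_force: [-1.0, 0.1, -0.7]
opening: 0.158
grasp_force: 49.8
```

```bash
python3 -c "
from h import *
rep()
g=np.load('grasp.npz');R=Ro.from_euler('xyz',g['r']).as_matrix()
print(rel(g['p']+[0,0,155],R));print(rel(g['p']+[0,0,20],R))
s=telemetry.sense();T=Ro.from_euler('xyz',s['tcp_rot']).as_matrix();h=s['eef_pos']+T@[-1.8,.7,162.5];B=T@np.diag([1.,-1,-1])
o,Q=frame(BR)
view('pics/r1.png',[('scene',180,70,120),('top',280,140,100)],[circ(h,B,16,0),circ(h,B,16,70),circ(o,Q,16,0)])
"
```

```text
t 14.1 p [ 542.702 -193.575  339.37 ] F [-0.97   0.107 -0.695] op 0.158 g 49.8 q [-0.533 -0.02   1.944  0.435  0.843  0.654]
(array([-0.002,  0.003,  0.01 ]), array([-0.007,  0.026,  0.003]))
(array([-0.002,  0.003,  0.01 ]), array([-0.345,  0.024,  0.587]))
```

View pics/r1.png

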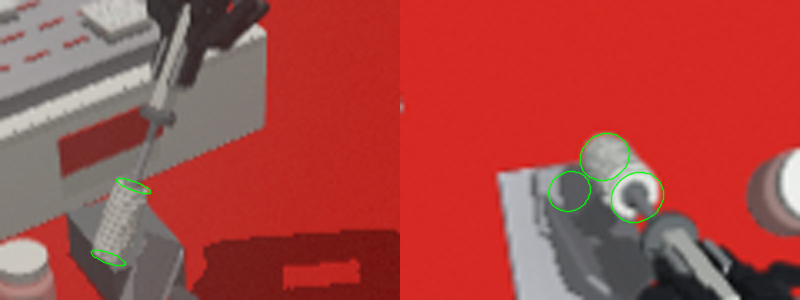

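The brush head lies on the model circles, so it has not slipped in the grip; the trough is free below it. Lowering.

>>> step_arm(moves=[[[0,0,0.01],[0,0.025,0],-1],[[0,0,0.01],[-0.07,0.025,0.12],-1],[[0,0,0.01],[-0.14,0.025,0.24],-1],[[0,0,0.01],[-0.21,0.025,0.36],-1],[[0,0,0.01],[-0.28,0.025,0.48],-1],[[0,0,0.01],[-0.32,0.025,0.55],-1],[[0,0,0.01],[-0.34,0.025,0.58],-1],[[0,0,0.01],[-0.34,0.025,0.58],-1]])

```text
clock: 15.0
eef_pos: [542.9, -200.7, 205.2]
tcp_rot: [-3.141, -0.525, 0.144]
contact_force: [0.3, 0.3, -0.7]
opening: 0.157
grasp_force: 49.8
```

```bash
python3 -c "
from h import *
rep()
g=np.load('grasp.npz');R=Ro.from_euler('xyz',g['r']).as_matrix()
print(rel(g['p'],R))
"
```

```text
t 15.0 p [ 542.917 -200.694  205.163] F [ 0.341  0.272 -0.676] op 0.157 g 49.8 q [-0.547  0.151  2.092  0.632  0.571  0.397]
(array([-0.001,  0.002, -0.001]), array([-0.056, -0.009,  0.095]))
```

>>> step_arm(moves=[[[0,0,0],[-0.02,-0.009,0.03],-1],[[0,0,0],[-0.04,-0.009,0.06],-1],[[0,0,0],[-0.052,-0.009,0.085],-1],[[0,0,0],[-0.054,-0.009,0.09],-1],[[0,0,0],[-0.054,-0.009,0.09],-1]])

```text
clock: 15.5
eef_pos: [543.0, -199.7, 185.0]
tcp_rot: [3.14, -0.526, 0.144]
contact_force: [0.7, -0.7, -1.2]
opening: 0.159
grasp_force: 49.7
```

```bash
python3 -c "
from h import *
rep()
g=np.load('grasp.npz');R=Ro.from_euler('xyz',g['r']).as_matrix()
print(rel(g['p'],R), R.T@telemetry.sense()['contact_force'])
"
```

```text
t 15.5 p [ 542.97  -199.719  184.991] F [ 0.741 -0.66  -1.187] op 0.159 g 49.7 q [-0.545  0.183  2.112  0.684  0.527  0.338]
(array([ 0.001,  0.   , -0.001]), array([-0.006, -0.004,  0.007])) [-0.045  0.758  1.348]
```

Still about 2 mm off the stop. Move in until there is contact.

>>> step_arm(moves=[[[0,0,0],[-0.004,0,0.006],-1],[[0,0,0],[-0.006,0,0.01],-1],[[0,0,0],[-0.006,0,0.013],-1],[[0,0,0],[-0.006,0,0.013],-1]])

```text
clock: 15.9
eef_pos: [543.5, -199.9, 183.7]
tcp_rot: [3.139, -0.528, 0.145]
contact_force: [-9.3, -1.0, 16.5]
opening: 0.154
grasp_force: 52.4
```

```bash
python3 -c "
from h import *
rep()
g=np.load('grasp.npz');R=Ro.from_euler('xyz',g['r']).as_matrix()
print(rel(g['p'],R), R.T@telemetry.sense()['contact_force'])
"
```

```text
t 15.9 p [ 543.508 -199.928  183.715] F [-9.311 -0.976 16.484] op 0.154 g 52.4 q [-0.545  0.185  2.114  0.692  0.523  0.33 ]
(array([ 0.002, -0.002, -0.   ]), array([-0.005, -0.006,  0.   ])) [  0.194  -0.352 -18.952]
```

>>> step_arm(moves=[[[0,0,0],[-0.005,-0.003,-0.006],-1],[[0,0,0],[-0.005,-0.003,-0.006],-1],[[0,0,0],[-0.005,-0.003,-0.006],-0.6],[[0,0,0],[-0.005,-0.003,-0.006],0],[[0,0,0],[-0.005,-0.003,-0.006],1],[[0,0,0],[-0.005,-0.003,-0.006],1],[[0,0,0],[-0.005,-0.003,-0.006],1],[[0,0,0],[-0.005,-0.003,-0.006],1]], squeeze=20)

```text
clock: 16.7
eef_pos: [541.2, -198.9, 182.3]
tcp_rot: [3.141, -0.526, 0.144]
contact_force: [-0.6, -0.7, 0.7]
opening: 0.998
grasp_force: 0.0
```

>>> step_arm(moves=[[[0,0,0],[0,0,-0.03],1],[[0,0,0],[0,0,-0.15],1],[[0,0,0],[0,0,-0.35],1],[[0,0,0],[0,0,-0.55],1],[[0,0,0],[-0.1,0,-0.8],1],[[0,0,0],[-0.3,0,-0.9],1],[[0,0,0],[-0.5,0,-0.9],1],[[0,0,0],[-0.5,0,-0.9],1]])

```text
clock: 17.5
eef_pos: [362.5, -223.6, 286.4]
tcp_rot: [-3.141, -0.524, 0.141]
contact_force: [-0.2, 0.2, -0.3]
opening: 0.998
grasp_force: 0.0
```

```bash
python3 -c "
from h import *
rep()
o,Q=frame(BR);k,R=frame(BK)
view('pics/end.png',[('scene',180,105,104),('top',290,165,80)],[circ(o,Q,16,70),circ(o,Q,16,140),circ(o,Q,7.5,230)])
b=imaging.grab_frame('top')[:,:,::-1]; a=cv2.imread('pics/top0.png')
d=(cv2.absdiff(a,b).max(2)>40).astype('uint8'); n,l,st,c=cv2.connectedComponentsWithStats(d); print(st[1:][st[1:,4]>8])
"
```

```text
t 17.5 p [ 362.456 -223.644  286.361] F [-0.151  0.214 -0.331] op 0.998 g 0.0 q [-0.915 -0.185  2.21   0.576  0.926  0.207]
[[  343   220     7     6    15]
 [  255   266   206   118 11610]
 [  466   297    39    28   652]
 [  447   310    11    16    91]
 [  458   326    54    13   302]
 [  244   330     8     4    15]
 [  228   337    10     8    17]
 [  205   347    57    37   987]
 [  492   346    20    25   345]
 [  275   361     8     7    30]]
```

View pics/end.png

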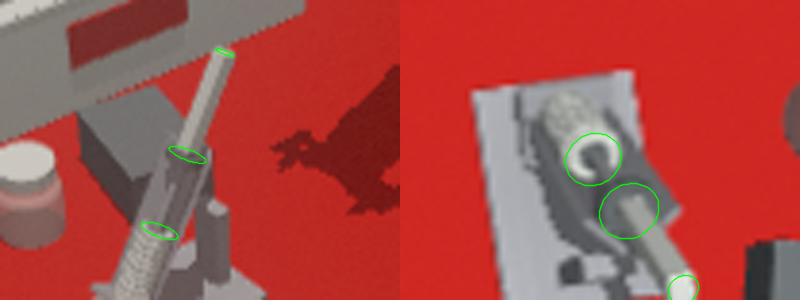

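The brush lies as it did at the start (head-end, collar and handle-end circles coincide), and nothing else has changed in the top view.

```bash
python3 -c "
from rig import r
print(r.sign_off())"
```

```text
the job is handed in; nothing more can be done
None
```

The beaker got two full brush strokes, with force readings of about 5 N at the bottom (limit 12 N). The brush is back in its rest against the foot stop, nothing else on the bench moved in the top view, and I handed the job in at about 17.5 s.

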